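# Set out the shoe-rest leg and clamp it at its length mark

### The job

On the white shoe-care unit, swing the door of the open-topped bay wide open (about a right angle) by its upright handle, then draw the spring-loaded shoe-rest leg out towards you by its crossbar, with its cam lever still open, until the upright index plate on the leg lines up with the mark clip, and steady it there for a moment. Without letting the leg slide back, squeeze the cam lever shut against the side of the leg, and finish still holding: leg and lever pinched together in the gripper, the leg at its mark and the door open. Leave the dauber, the shoehorn and the polish jar lying on the unit's top where they are.

Things in the scene. Friction and masses are not known exactly. Their poses are not given: they have to be found in the camera images.
- door (a joint): White door, 196 mm wide, 108 mm high, 12 mm thick, its top 112 mm above the work surface, closing the front of the bay. Value in rad: 0 closed, grows as it swings out towards the robot, stop at 1.75; seen from above it opens clockwise. A stiff hinge (0.06 N m) keeps it where it is left. It must be open before the leg comes out.
- door_handle (a point): Grip point on the door's upright handle, a vertical round bar 12 mm thick, 35 mm in front of the door's face, from 48 mm below this point to its free top end 18 mm above. x axis: through the door, inwards; it turns with the door. Pinched from above, the bar turns between the fingers as the door swings. On the side away from the hinge, the trays begin about 85 mm from the closed door's bar.
- door_hinge (a point): Point on the door's vertical hinge line, on the front face at the door's left (+y) end, level with the handle's grip point. Same axes as the handle, whose grip point lies at x = -35 mm, y = -125 mm from here.
- leg: Sliding leg of the shoe rest: steel bar 18 mm wide, 24 mm high, level, 95 mm above the work surface. Origin: on its centre line, mid rear face of the crossbar. x points back into the bay, so it comes out along -x; y left seen from the robot; z up. A spring pulls it in with 3 to 4.5 N (friction 1 N): let go, it slides back. Starts fully in, travel 130 mm, 3.5 mm sprung side play.
- leg_crossbar (a point): Same point as the leg's origin, for the rubber crossbar across its front end: 120 mm long along y, 26 mm high, 16 mm thick (x from -16 to 0). Behind it fingers can come down from above on both sides of bar and lever (x from 3 to 40 mm, y out to 90 mm each side, free to 80 mm below) and draw the leg out by bearing on the crossbar's rear face.
- lever: Grey plastic cam lever on the leg's left (+y) side, level with the bar, 22 mm high, 8 mm thick. Origin: its upright pivot, at leg x = 60, y = 13.5 mm; the arm runs 55 mm along its own -x, its tip 5 mm short of the crossbar. Open at the start: tip swung out to +y by 0.3 to 0.4 rad, its outer face up to 40 mm from the bar's centre line. About 1.2 N at the tip moves it; it stays where left.
- lever_tip (a point): Middle of the lever's tip end (lever x = -55 mm); axes as for the lever. Shut, against a stop, the lever's x is parallel to the leg's x and the arm lies along the bar, its outer face 17.5 mm left of the bar's centre line: bar and lever together are then 26.5 mm wide, centred 4 mm left of the centre line.
- leg_index (a point): Point on the leg's centre line at its upright index plate behind the lever (leg x = 150 mm): steel plate 4 mm thick along x, 40 mm wide, its top 125 mm above the work surface. Axes as for the leg.
- mark (a point): Length mark: the 4 mm thick, 34 mm wide upright ridge of a small black clip on the upright rail left of the leg, its top 123 mm up. Point: the ridge's place along the leg, on the leg's centre line; x along the leg. The leg is at its mark when index plate and ridge form one straight line (same x). It stands 60 to 100 mm before the index of a pushed-in leg; it does not move.
- dauber: Bystander: green plastic dauber, 110 mm long, 22 mm high, lying on the unit's top surface (115 mm above the work surface, on the unit's -y part). Origin under its middle.
- shoehorn: Bystander: chrome shoehorn, 172 mm long, lying flat on the same top surface. Origin on its underside, 40 mm from the handle end.
- polish: Bystander: small white jar with a black cap, 44 mm across, 50 mm high, standing on the same top surface. Origin under its centre.

How it is judged (in metres and radians):
On the way, in this order (a step that is already met when the one before it is completed fails the run):
1. the door is swung wide open (past 1.25 rad) (value of joint door above 1.25 rad), for 0.2 s.
2. with the door open and the lever still open (over 0.2 rad), the leg is drawn out to its mark (within 5 mm) and steadied there (value of joint door above 1.25 rad and x of leg_index in the frame of mark between -0.005 and 0.005 m and angle between the x axis of lever and the x axis of leg, either way round above 0.2 rad), for 0.3 s.
3. the lever is shut (within 0.06 rad) with the leg still at its mark (x of leg_index in the frame of mark between -0.005 and 0.005 m and angle between the x axis of lever and the x axis of leg, either way round below 0.06 rad), for 0.2 s.
At the end, for the whole second after the job is handed in: Door open past 1.25 rad, index plate within 5 mm of the mark, lever shut to within 0.06 rad of parallel with the leg, and the fingers still pinching: over 1.5 N on the lever and over 1.5 N on the leg's bar (all of step 3 and value of joint door above 1.25 rad and contact force between the fingers and lever above 1.5 N and contact force between the fingers and leg_c0 above 1.5 N); the arm keeps its last pose, push and grip.
It fails at once if the leg slides back in more than 15 mm from the mark once the lever is shut (angle between the x axis of lever and the x axis of leg, either way round below 0.1 rad and x of leg_index in the frame of mark above 0.015 m).
It fails at once if a thing on the unit's top is shifted by more than 30 mm (distance of any of dauber, shoehorn, polish from where it was at the start of the episode above 0.03 m).
It also fails if it takes over 54 s, if anything falls off the work surface, if the arm or the gripper's body presses on something with over 40 N, if the wrist force passes 120 N, or if a joint passes its speed limit or range.

### The arm

A 6-joint arm with a two-finger parallel gripper is mounted at the origin on the work surface. World frame = base frame: x ahead of the robot, y to its left, z up, the work surface at z = 0. Lengths are in mm, angles in rad, forces in N, time in s.
With the tool pointing down it reaches from about 275 to 750 mm from the base axis. Payload 10.2 kg.
Tool frame: the origin (TCP) lies at the centre of the arm's flange, where the gripper is bolted on; the fingertips stand 166 mm ahead of it and the grasp point (between the pads) lies 147 mm ahead of it; y points along the fingers, x is the direction in which the jaws open and shut, and the axes are right-handed (so a half turn about y gives the same grasp; the last joint's range is limited). The gripper opens to 88 mm and grips with 3 to 60 N. Pads are 18 mm wide; open, the fingers measure 123 mm over their backs; the gripper's body (75 mm by 187 mm) begins 45 mm behind the grasp point.
Start: joints at [-1.449, 0.313, 1.498, -0, 1.331, -0.223], TCP at [177.442, -494.112, 404.72] pointing down, gripper open.
Joint ranges: [-2.94, 2.94], [-0.97, 2.17], [0.19, 2.56], [-1.23, 4.37], [0.02, 3.11], [-2.88, 2.88]. Speed limits (rad/s): [2.39, 2.39, 3.01, 3.14, 3.14, 3.14].

### API

Orientations are given as a rotation vector (axis times angle).
In Python, from workcell import bot gives the robot as it stands.
- The arm moves only by the tool move_arm, never from a script. Its argument "deltas" is text: rows parted by semicolons, each of 7 numbers parted by spaces: the shift along the world's x, y, z in mm, then the turn, a rotation vector about the world's x, y, z in degrees, then the finger opening in mm, from 0 to 88.1. In form: dx dy dz wx wy wz claw; .... A call has 1 to 12 rows; each row is the pose to reach, as a shift and turn from the pose commanded when the call began; what a row does not reach only later rows make up. A row lasts 1/12 s, in which the tool goes at most 41.7 mm and 7.16 degrees, less where a joint would pass 70% of its speed; a pose out of reach is approached as far as the arm can. A call with a gripper value outside its range is refused whole. The fingers move at their own pace and stop on an object; the grip force is fixed at half the most. Time passes only in rows, so rows that repeat a pose let the fingers close. It gives the time, the measured TCP pose, the force and the opening at its end, in the units of the state.
- bot.sense(): the state, without advancing time (a new reading comes with each control period).
- bot.get_image(name): name is "scene" or "top" or "wrist"; returns a dict with "img" (384x512x3 uint8, red, green, blue), "fx", "fy", "cx", "cy" (pixels), "dist" ([k1, k2, p1, p2, k3] as OpenCV has them; the pictures are not rectified), "T" (4x4, takes a point from camera to world coordinates). Camera axes: x right, y down, z forward; pixel columns grow to the right and rows downward; lengths in mm; the calibration is good to about 2 mm. A picture is of the moment at which its call begins. There is no depth.
- bot.hand_in(): hands the job in, once; it reports no verdict.
The state is a dict: "clock": time; "joints": joint angles; "dq": joint speeds; "tau": joint torques, N m; "eef_pos": TCP position; "eef_rot": TCP orientation; "contact_force": force on the tool from outside, world axes, zero at the start; "torque": the same for the moment, N m; "finger_gap": finger opening in mm.
Only numpy, scipy, OpenCV 4.12 (cv2) and the standard library are available. Lean on these libraries where they do the work, as an engineer would, in place of code of your own. Each camera call takes 0.05 s, during which the arm holds its last target.

## Working session

There is one attempt and no reset: what is moved stays moved. The work goes in short steps, Python scripts to look and compute and a tool call to move; the robot and the scene stay as the last step left them, time stands still between calls to the robot, and variables do not carry over. Pictures are saved under pics/ and viewed, and the job is handed in when it is done.

Besides the shell and the picture viewer there is one more tool, called after "Emit:" as name(argument=value, ...) on one line, values as JSON. move_arm: Moves the arm, as the interface text tells. Its arguments: {"type":"object","properties":{"deltas":{"type":"string"}},"required":["deltas"]}

```bash
mkdir -p pics; ls; python3 - <<'E'
from workcell import bot
import cv2,pickle
print(bot.sense())
for n in ["scene","top","wrist"]:
    d=bot.get_image(n); cv2.imwrite(f"pics/{n}0.png",d["img"][:,:,::-1]); pickle.dump(d,open(f"pics/{n}0.pkl","wb"))
    print(n,d["fx"],d["fy"],d["cx"],d["cy"],d["dist"],d["T"])
E
```

```text
pics
{'clock': 0.0, 'joints': array([-1.44940113e+00,  3.13451205e-01,  1.49841554e+00,  4.70776897e-06,
        1.33100042e+00, -2.23422280e-01]), 'dq': array([0.00071705, 0.00048776, 0.00062235, 0.0005094 , 0.00092824,
       0.00046535]), 'tau': array([ 1.12892689e-03, -4.02204573e+01, -2.52267998e+01,  6.95524807e-02,
        3.52266594e-02, -1.33716212e-04]), 'eef_pos': array([ 177.4368472 , -494.07108216,  404.16842768]), 'eef_rot': array([-1.35185139,  0.95211892, -0.9507121 ]), 'contact_force': array([ 0.20357226, -0.35317546,  0.63969108]), 'torque': array([-0.01879858,  0.04195954, -0.02678863]), 'finger_gap': 87.84081025398659}
scene 457.17009395915625 457.17009395915625 256.6761656874249 195.72970002301903 [-0.02958078  0.          0.          0.          0.        ] [[-1.42630862e-01  6.99139429e-01 -7.00614371e-01  1.28596743e+03]
 [ 9.89663453e-01  1.11409623e-01 -9.03003052e-02  4.42865571e+01]
 [ 1.49226791e-02 -7.06252048e-01 -7.07803192e-01  7.37873214e+02]
 [ 0.00000000e+00  0.00000000e+00  0.00000000e+00  1.00000000e+00]]
top 453.2645670584443 453.2645670584443 251.31302450058894 202.92706090686713 [-0.00527079  0.          0.          0.          0.        ] [[ 9.97595746e-02 -9.72687465e-01  2.09587985e-01  4.82626864e+02]
 [-9.95004189e-01 -9.83320751e-02  1.72472567e-02 -5.98663790e+01]
 [ 3.83303110e-03 -2.10261502e-01 -9.77637667e-01  1.06383523e+03]
 [ 0.00000000e+00  0.00000000e+00  0.00000000e+00  1.00000000e+00]]
wrist 269.99145211197276 269.99145211197276 252.84492707891005 191.84366619932476 [-0.03002226  0.          0.          0.          0.        ] [[ 3.38707684e-01 -8.91244505e-01 -3.01596316e-01  2.55815205e+02]
 [-9.40889867e-01 -3.21459570e-01 -1.06723960e-01 -4.66026625e+02]
 [-1.83387904e-03  3.19917143e-01 -9.47443750e-01  3.82750430e+02]
 [ 0.00000000e+00  0.00000000e+00  0.00000000e+00  1.00000000e+00]]
```

View pics/scene0.png

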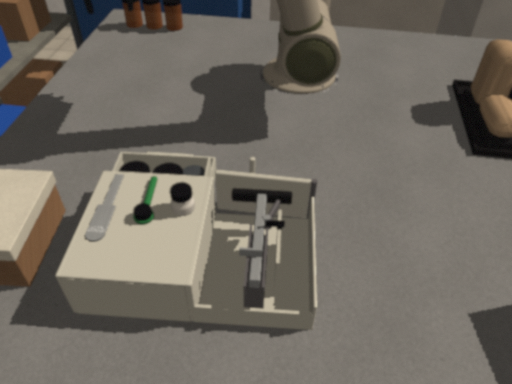

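View pics/top0.png

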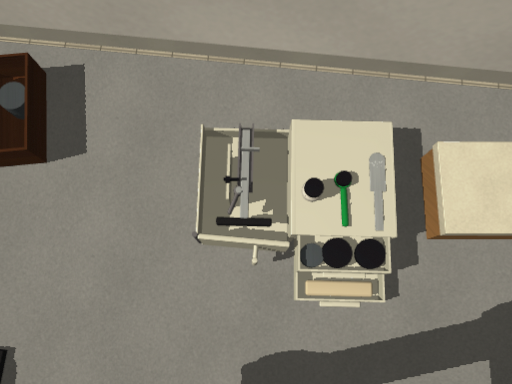

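View pics/wrist0.png

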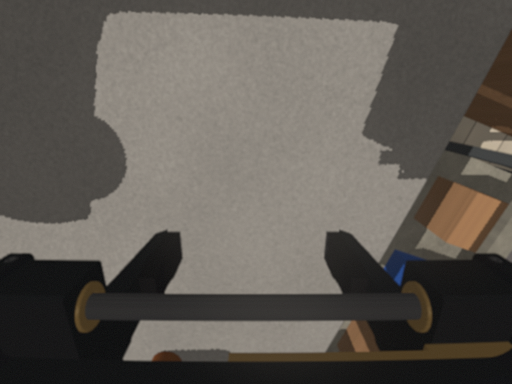

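```bash
cat > h.py <<'E'
import numpy as np, cv2, pickle
from workcell import bot
def K(d): return np.array([[d["fx"],0,d["cx"]],[0,d["fy"],d["cy"]],[0,0,1.]])
def pz(d,u,v,z):
    p=cv2.undistortPoints(np.array([[[u,v]]],float),K(d),np.array(d["dist"]))[0,0]
    T=np.array(d["T"]); r=T[:3,:3]@[p[0],p[1],1]; o=T[:3,3]
    return o+r*(z-o[2])/r[2]
def proj(d,P):
    T=np.linalg.inv(np.array(d["T"])); 
    q=(T[:3,:3]@np.atleast_2d(P).T).T+T[:3,3]
    return cv2.projectPoints(q,np.zeros(3),np.zeros(3),K(d),np.array(d["dist"]))[0][:,0]
def crop(d,u0,v0,u1,v1,s,name):
    cv2.imwrite(name,cv2.resize(d["img"][v0:v1,u0:u1,::-1],None,fx=s,fy=s,interpolation=cv2.INTER_CUBIC))
def load(n): return pickle.load(open(f"pics/{n}.pkl","rb"))
def grab(n,t):
    d=bot.get_image(n); pickle.dump(d,open(f"pics/{t}.pkl","wb")); return d
E
python3 -c "
from h import *
crop(load('top0'),190,115,300,275,5,'pics/topc.png'.replace('topc','topc0'))
crop(load('scene0'),190,150,330,335,4,'pics/scc0.png')
"
```

```text
(no output)
```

View pics/topc0.png

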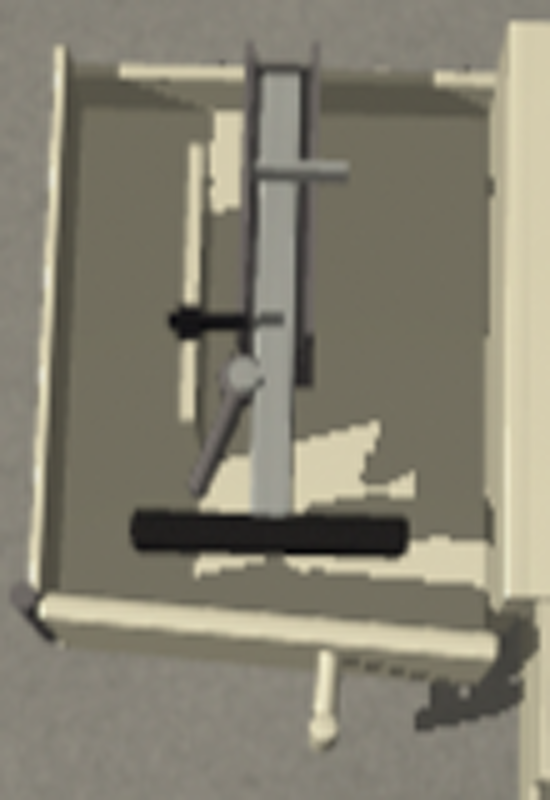

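View pics/scc0.png

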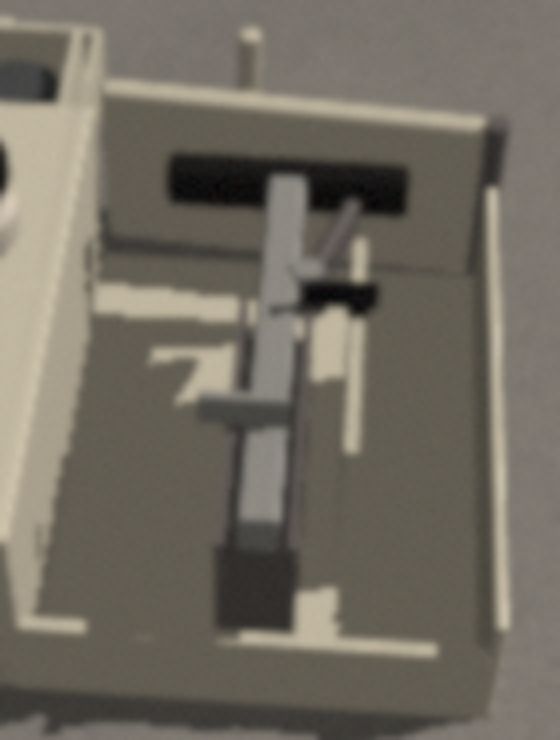

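```bash
python3 -c "
from h import *
np.set_printoptions(precision=1,suppress=True)
d=load('top0')
def c(u,v,z): return pz(d,190+(u+.0)/5-.4,115+v/5.-.4,z)
for n,u,v,z in [('bar rear top',281,75,107),('bar front top',271,512,107),('xbar rearL',137,513,108),('xbar rearR',406,518,108),('xbar frontL',135,545,108),('xbar frontR',406,552,108),('lever pivot',241,375,106),('lever tip',198,490,106),('index L',258,170,125),('index R',348,170,125),('mark L',175,320,123),('mark R',245,320,123),('handle top',322,738,None or 91),('handle top',322,738,112),('door TL',45,608,112),('door TR',495,645,112),('door rTL',47,597,112),('door rTR',495,634,112),('left wall rear',60,48,112),('leftwall front',35,582,112)]:
  print(n,c(u,v,z))
d=load('scene0')
def c(u,v,z): return pz(d,190+u/4-.4,150+v/4.-.4,z)
for n,u,v,z in [('handle top',250,35,112),('handle top',250,35,91),('handle',250,35,101),('door front L',485,118,112),('door frontR',105,82,112),('bar front',288,178,107),('bar rear',258,522,107),('idxL',292,403,125),('idxR',200,400,125),('markL',376,285,123),('mark r',303,285,123),('tip',354,205,106)]:
  print(n,c(u,v,z))
"
```

```text
bar rear top [853.5 -14.  107. ]
bar front top [655.4 -30.  107. ]
xbar rearL [649.  27. 108.]
xbar rearR [658.4 -87.9 108. ]
xbar frontL [635.2  26.2 108. ]
xbar frontR [643.8 -89.2 108. ]
lever pivot [714.5 -10.8 106. ]
lever tip [662.    2.2 106. ]
index L [801.9  -9.4 125. ]
index R [805.9 -48.3 125. ]
mark L [731.7  19.1 123. ]
mark R [734.8 -10.8 123. ]
handle top [562.9 -61.3  91. ]
handle top [561.2 -61.3 112. ]
door TL [603.9  60.6 112. ]
door TR [ 607.3 -130.   112. ]
door rTL [608.6  60.4 112. ]
door rTR [ 612.  -129.6  112. ]
left wall rear [854.3  85.2 112. ]
leftwall front [614.5  66.2 112. ]
handle top [557.9 -60.9 112. ]
handle top [533.5 -64.5  91. ]
handle [545.1 -62.8 101. ]
door front L [602.5  65.4 112. ]
door frontR [ 606.3 -128.6  112. ]
bar front [655.5 -27.3 107. ]
bar rear [856.5 -12.4 107. ]
idxL [807.1  -5.4 125. ]
idxR [811.5 -44.1 125. ]
markL [733.1  22.9 123. ]
mark r [738.2  -9.6 123. ]
tip [667.8   6.6 106. ]
```

```bash
python3 -c "
from h import *
from scipy.spatial.transform import Rotation as R
from scipy.optimize import least_squares
np.set_printoptions(precision=2,suppress=True)
s=bot.sense(); A=R.from_rotvec(s['eef_rot']).as_matrix(); print(A)
for yaw in (.08,.08+np.pi,.04):
  x=np.array([-np.sin(yaw),np.cos(yaw),0]); y=np.array([0,0,-1.]); B=np.c_[x,y,np.cross(x,y)]
  print(np.degrees(R.from_matrix(B@A.T).as_rotvec()))
t,sc=load('top0'),load('scene0')
def tri(pt,ps):
  f=lambda P: np.r_[proj(t,P)[0]-pt, proj(sc,P)[0]-ps]
  r=least_squares(f,[600,0,100]); print(r.x,r.fun)
T=lambda u,v:np.array([190+u/5-.4,115+v/5-.4]); S=lambda u,v:np.array([190+u/4-.4,150+v/4-.4])
tri(T(322,725),S(250,35)); tri(T(322,730),S(250,38))
crop(t,235,230,275,270,15,'pics/ht.png'); crop(sc,235,145,275,185,15,'pics/hs.png')
"
```

```text
[[ 0.34 -0.    0.94]
 [-0.94  0.    0.34]
 [-0.   -1.    0.  ]]
[ -0.    -0.07 164.83]
[ -0.05   0.   -15.17]
[ -0.    -0.07 162.54]
[565.92 -60.28 118.84] [-0.23  0.01 -0.23 -0.01]
[564.17 -60.5  115.29] [-0.23  0.01 -0.23 -0.01]
```

View pics/ht.png

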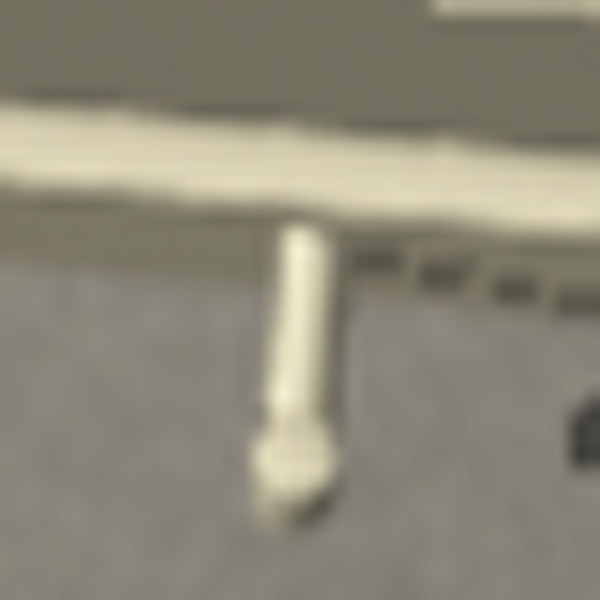

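View pics/hs.png

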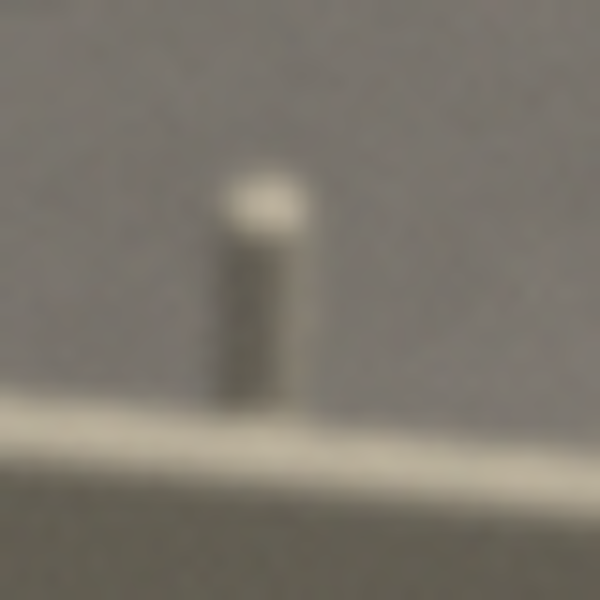

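```bash
python3 -c "
from h import *
from scipy.optimize import least_squares
np.set_printoptions(precision=2,suppress=True)
t,sc=load('top0'),load('scene0')
def tri(pt,ps):
  f=lambda P: np.r_[proj(t,P)[0]-pt, proj(sc,P)[0]-ps]
  r=least_squares(f,[600,0,100]); print(r.x,r.fun)
tri(np.array([254.2,260.2]),np.array([252.3,157.9]))
# door outer top edge
for u in(235,255,275):print(0)
print(pz(t,235.2-.0,230+183/15.,112),pz(t,235+590/15.,230+228/15.,112))
print(pz(t,313,188,165),pz(t,344,178,137))
"
```

```text
[564.66 -60.44 119.  ] [-0.42  0.01 -0.42 -0.01]
0
0
0
[598.99 -17.72 112.  ] [ 600.94 -100.4   112.  ]
[ 719.06 -166.36  165.  ] [ 754.83 -233.52  137.  ]
```

Emit:
move_arm(deltas="30 33 0 0 0 -2 60; 60 67 0 0 0 -4 60; 90 100 0 0 0 -6 60; 120 134 0 0 0 -8 60; 150 168 0 0 0 -10 60; 180 201 0 0 0 -12 60; 210 235 0 0 0 -14 60; 240 268 0 0 0 -15.2 60; 270 302 -10 0 0 -15.2 60; 300 335 -20 0 0 -15.2 60; 330 369 -30 0 0 -15.2 60; 360 402 -40 0 0 -15.2 60")

```text
clock: 1.15
eef_pos: [509.9, -121.8, 373.5]
eef_rot: [-1.246, 1.15, -1.15]
contact_force: [0.8, -1.3, 0.7]
finger_gap: 59.9
```

```bash
python3 -c "
from h import *
print(bot.sense())"
```

```text
{'clock': 1.15, 'joints': array([-4.58107783e-01,  3.37354399e-01,  1.54790686e+00, -2.26156366e-05,
        1.25623436e+00,  1.03302062e+00]), 'dq': array([ 9.35416900e-01,  5.76023570e-01, -5.01373313e-01,  7.45855295e-04,
       -8.19602995e-02,  9.36621657e-01]), 'tau': array([ -3.89677808, -45.46145439, -21.67783499,   0.14495247,
         0.16791697,  -1.1997797 ]), 'eef_pos': array([ 509.94584754, -121.78317177,  373.54947986]), 'eef_rot': array([-1.24581006,  1.15022575, -1.15039387]), 'contact_force': array([ 0.79853466, -1.33502017,  0.65187346]), 'torque': array([-0.0230724 , -0.04768709, -0.01690327]), 'finger_gap': 59.90002841335002}
```

Emit:
move_arm(deltas="14 16 -10 0 0 0 60; 27.5 31.5 -40 0 0 0 60; 27.5 31.5 -65 0 0 0 60; 27.5 31.5 -65 0 0 0 60; 27.5 31.5 -65 0 0 0 60")

```text
clock: 1.57
eef_pos: [536.4, -92.3, 308.6]
eef_rot: [-1.247, 1.152, -1.149]
contact_force: [-0.2, 0.2, 0.9]
finger_gap: 59.9
```

```bash
python3 -c "
from h import *
from scipy.spatial.transform import Rotation as R
s=bot.sense();print(s['eef_pos'],R.from_rotvec(s['eef_rot']).as_matrix().round(3))
d=grab('wrist','w1'); crop(d,0,0,512,384,1.5,'pics/w1.png')
d=grab('top','t1'); crop(d,180,110,310,290,4,'pics/t1.png')
d=load('w1'); print(proj(d,[[565,-60.5,117],[565,-60.5,60]])*1.5)
"
```

```text
[536.38322755 -92.30538193 308.56354967] [[ 0.08  -0.002  0.997]
 [-0.997  0.001  0.08 ]
 [-0.001 -1.    -0.002]]
[[312.38669967 275.47218627]
 [328.14898097 246.23488404]]
```

View pics/w1.png

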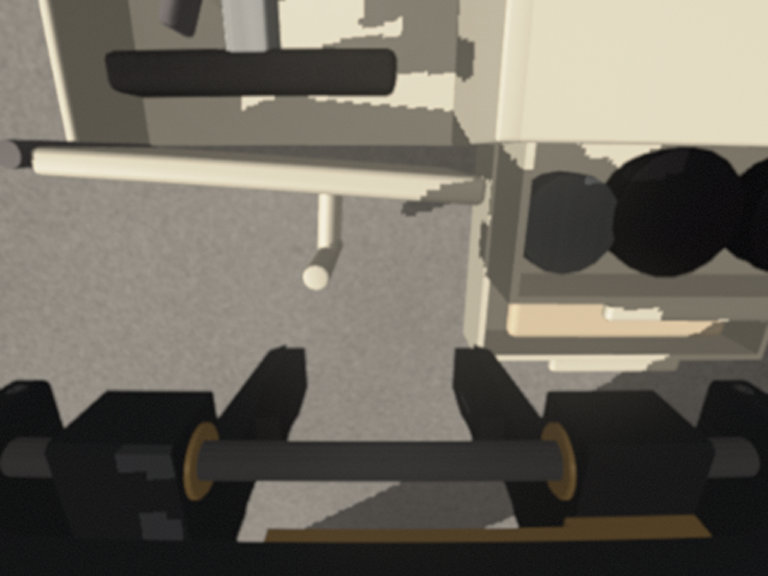

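View pics/t1.png

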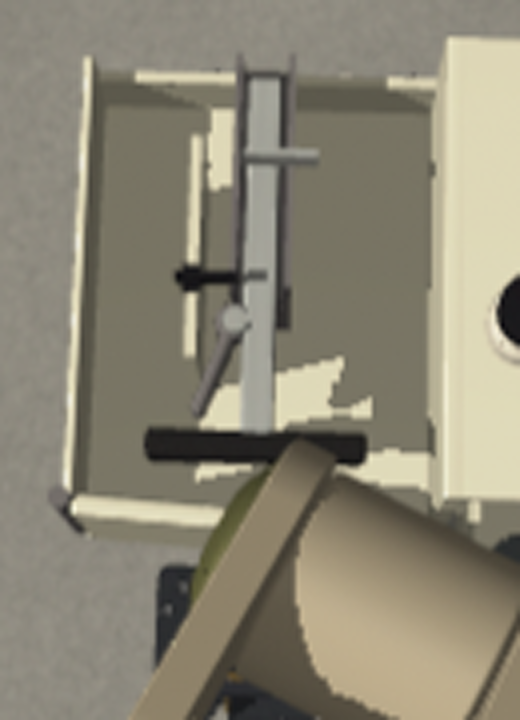

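Emit:
move_arm(deltas="14 15 0 0 0 0 60; 28.5 31 0 0 0 0 60; 28.5 31 0 0 0 0 60; 28.5 31 -10 0 0 0 60; 28.5 31 -25 0 0 0 60; 28.5 31 -42 0 0 0 60; 28.5 31 -61 0 0 0 60; 28.5 31 -61 0 0 0 60; 28.5 31 -61 0 0 0 60")

```text
clock: 2.42
eef_pos: [564.5, -62.1, 247.9]
eef_rot: [-1.246, 1.152, -1.151]
contact_force: [-0.9, -0.0, 0.3]
finger_gap: 59.9
```

```bash
python3 -c "
from h import *
d=grab('wrist','w2'); crop(d,0,0,512,384,1.5,'pics/w2.png')
"
```

```text
(no output)
```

View pics/w2.png

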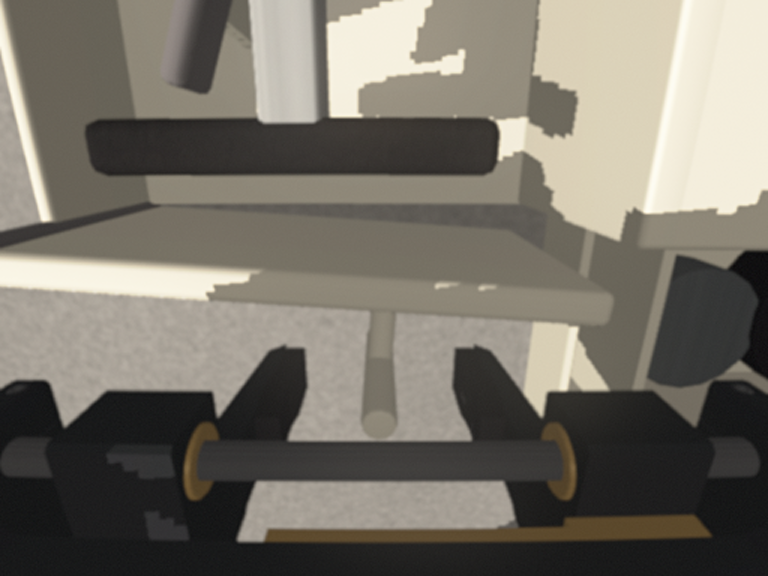

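Emit:
move_arm(deltas="0 0 0 0 0 0 8; 0 0 0 0 0 0 8; 0 0 0 0 0 0 8; 0 0 0 0 0 0 8; 0 0 0 0 0 0 8; 0 0 0 0 0 0 8; 0 0 0 0 0 0 8")

```text
clock: 3.05
eef_pos: [565.0, -61.2, 248.0]
eef_rot: [-1.246, 1.15, -1.15]
contact_force: [-1.0, 0.6, 1.0]
finger_gap: 15.3
```

```bash
python3 -c "
from h import *
s=bot.sense();print(s['eef_pos'],s['finger_gap'],s['contact_force'])
c=np.array([598.7,64.]); p=s['eef_pos'][:2]; r=p-c; print(r,np.hypot(*r))
a=0
for a in np.arange(0,1.61,.1):
  q=c+np.array([[np.cos(a),np.sin(a)],[-np.sin(a),np.cos(a)]])@r; print(round(a,2),(q-p).round(1))
"
```

```text
[564.96279823 -61.22789391 247.98972393] 15.308417006732036 [-0.98841229  0.63374858  0.96273715]
[ -33.73720177 -125.22789391] 129.69280702900974
0.0 [0. 0.]
0.1 [-12.3   4. ]
0.2 [-24.2   9.2]
0.3 [-35.5  15.6]
0.4 [-46.1  23. ]
0.5 [-55.9  31.5]
0.6 [-64.8  40.9]
0.7 [-72.7  51.2]
0.8 [-79.6  62.2]
0.9 [-85.3  73.8]
1.0 [-89.9  86. ]
1.1 [-93.2  98.5]
1.2 [-95.2 111.3]
1.3 [-96.  124.2]
1.4 [-95.4 137.2]
1.5 [-93.6 150. ]
1.6 [-90.5 162.6]
```

Emit:
move_arm(deltas="0 0 0 0 0 0 8; 0 0 0 0 0 0 8; 0 0 0 0 0 0 8; -6 2 0 0 0 0 8; -12.3 4 0 0 0 0 8; -24.2 9.2 0 0 0 0 8; -35.5 15.6 0 0 0 0 8; -46.1 23 0 0 0 0 8; -55.9 31.5 0 0 0 0 8; -64.8 40.9 0 0 0 0 8; -72.7 51.2 0 0 0 0 8; -72.7 51.2 0 0 0 0 8")

```text
clock: 4.05
eef_pos: [489.9, -9.9, 248.2]
eef_rot: [-1.253, 1.153, -1.148]
contact_force: [-17.7, -15.9, 12.0]
finger_gap: 10.9
```

```bash
python3 -c "
from h import *
d=grab('wrist','w3'); crop(d,0,0,512,384,1.5,'pics/w3.png')
"
```

```text
(no output)
```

View pics/w3.png

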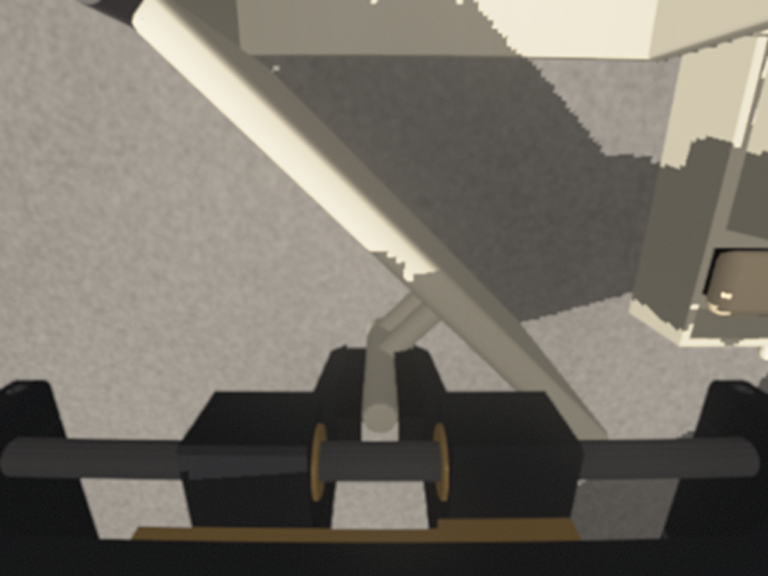

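```bash
python3 -c "
from h import *
from scipy.optimize import fsolve
s=bot.sense();print(s['eef_pos'],s['finger_gap'],s['contact_force'],s['torque'])
p0=np.array([565,-61.2]);p1=s['eef_pos'][:2]
print(fsolve(lambda c:[np.hypot(*(p0-c))-129.8,np.hypot(*(p1-c))-129.8],[598,64]))
d=grab('top','t3'); crop(d,180,170,310,310,4,'pics/t3.png')
d=grab('scene','s3'); crop(d,180,110,350,330,3,'pics/s3.png')
"
```

```text
[490.34242919 -10.44969186 248.18935655] 11.371972540669992 [-18.73407878 -16.01044434  11.64935347] [-2.90497909  2.97980571 -0.39851874]
[596.08838818  64.82203029]
```

View pics/t3.png

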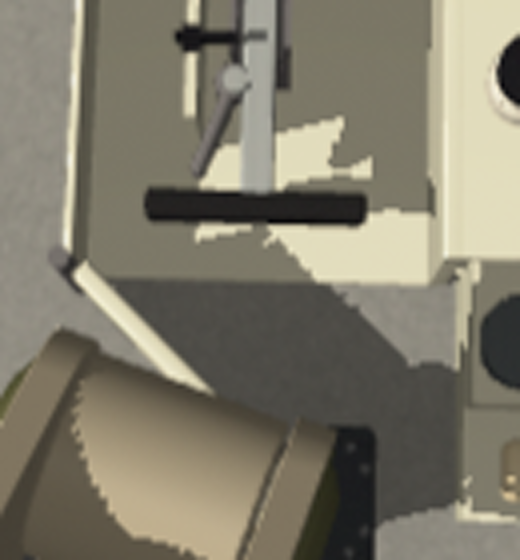

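View pics/s3.png

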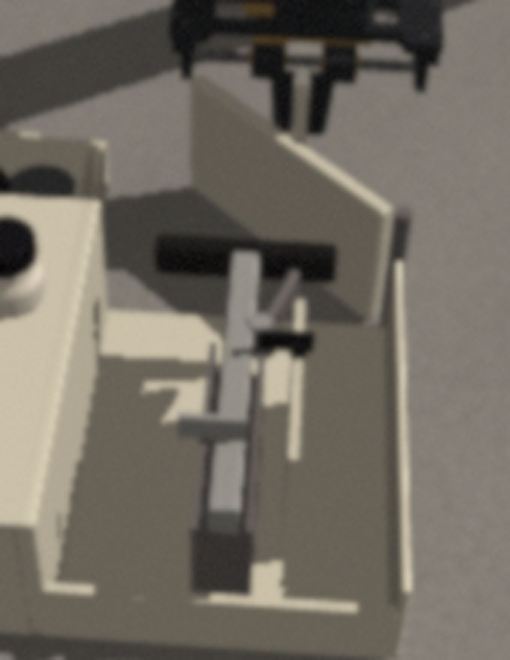

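```bash
python3 -c "
from h import *
np.set_printoptions(precision=1,suppress=True)
d=load('w2')
print(proj(d,[[565,-61,z] for z in (118,100,82,70,60,50)])*1.5)
d=load('w3')
print(proj(d,[[490.3,-10.4,z] for z in (118,100,82,70,60,50)])*1.5)
"
```

```text
[[375.6 423.8]
 [376.1 392.1]
 [376.4 366.9]
 [376.7 352.9]
 [376.8 342.5]
 [377.  333.1]]
[[379.4 421.8]
 [379.4 390.1]
 [379.3 364.9]
 [379.3 350.9]
 [379.2 340.4]
 [379.2 331. ]]
```

```bash
python3 -c "
from h import *
c=np.array([595.2,64.8]); p1=np.array([490.3,-10.4]); r=p1-c; r*=129.8/np.hypot(*r);print(c+r)
for a in np.arange(0,0.9,.1):
  q=c+np.array([[np.cos(a),np.sin(a)],[-np.sin(a),np.cos(a)]])@r; print(round(a,2),(q-[492.3,-10]).round(1),q)
"
```

```text
[489.70665461 -10.82535341]
0.0 [-2.6 -0.8] [489.70665461 -10.82535341]
0.1 [-9.6 10.1] [4.82683745e+02 8.42194560e-02]
0.2 [-15.5  21.6] [476.78505965  11.64041101]
0.3 [-20.2  33.7] [472.06953772  23.72775561]
0.4 [-23.7  46.2] [468.58429467  36.2254805 ]
0.5 [-25.9  59. ] [466.3641539   49.00871254]
0.6 [-26.9  71.9] [465.43129831  61.9497259 ]
0.7 [-26.5  84.9] [465.7950487   74.91921827]
0.8 [-24.8  97.8] [467.45177058  87.78760274]
```

Emit:
move_arm(deltas="-2 -0.5 0 0 0 0 8; -3 -1 0 0 0 0 8; -3 -1 0 0 0 0 8")

```text
clock: 4.45
eef_pos: [489.1, -11.3, 248.3]
eef_rot: [-1.246, 1.15, -1.151]
contact_force: [-3.8, -5.4, 4.7]
finger_gap: 11.2
```

Emit:
move_arm(deltas="-3.5 5.5 0 0 0 0 8; -6.6 11.1 0 0 0 0 8; -12.7 22.4 0 0 0 0 8; -17.5 34.5 0 0 0 0 8; -21.2 47 0 0 0 0 8; -21.2 47 0 0 0 0 8; -21.2 47 0 0 0 0 8")

```text
clock: 5.03
eef_pos: [467.1, 36.4, 249.3]
eef_rot: [-1.249, 1.151, -1.148]
contact_force: [-16.7, -5.1, 25.3]
finger_gap: 11.4
```

```bash
python3 -c "
from h import *
d=grab('wrist','w4'); crop(d,0,0,512,384,1.5,'pics/w4.png')
d=grab('scene','s4'); crop(d,180,60,350,230,4,'pics/s4.png')
print(bot.sense())
"
```

```text
{'clock': 5.1333, 'joints': array([-1.73367708e-01,  3.87782768e-01,  1.84970412e+00, -1.78787925e-03,
        9.06984882e-01,  1.31797524e+00]), 'dq': array([-2.50595104e-03,  7.66340315e-04,  4.55007344e-04,  1.93332130e-04,
        1.12632713e-03, -5.43608145e-05]), 'tau': array([  2.43639886, -27.58041501, -19.72406924,   1.77277721,
        -3.56122166,  -0.30989033]), 'eef_pos': array([467.23198089,  36.12851918, 249.27949806]), 'eef_rot': array([-1.24905547,  1.15154245, -1.14872918]), 'contact_force': array([-17.61698521,  -5.76430659,  26.67721119]), 'torque': array([-1.34435948,  2.50663852, -0.33035404]), 'finger_gap': 11.105482161712008}
```

View pics/w4.png

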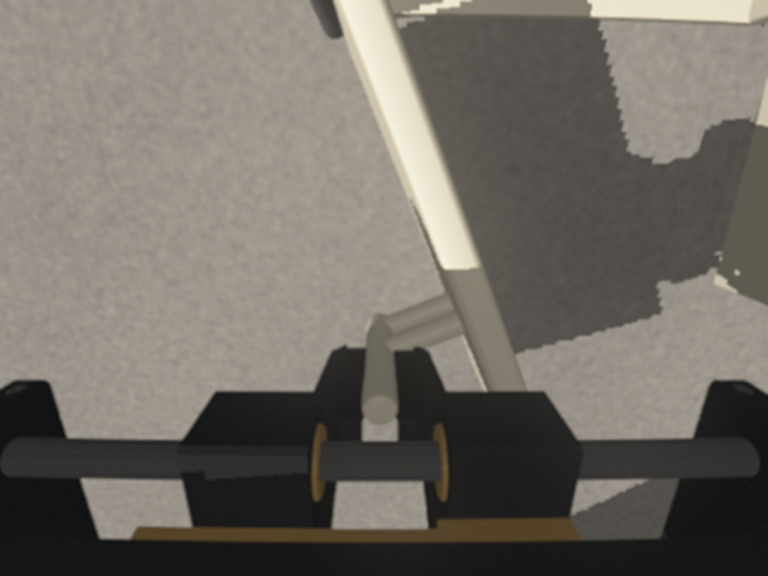

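View pics/s4.png

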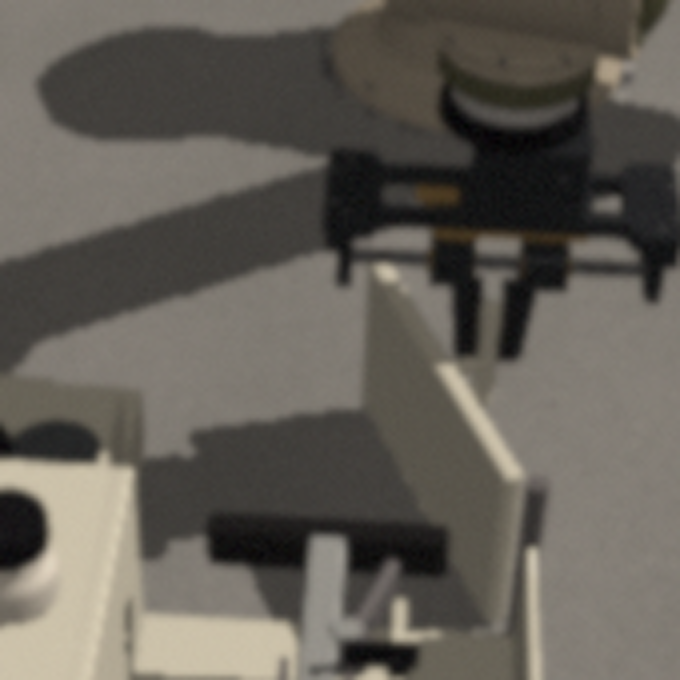

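Emit:
move_arm(deltas="-1 -0.3 1 0 0 0 8; -2 -0.6 2.5 0 0 0 8; -2 -0.6 2.5 0 0 0 8")

```text
clock: 5.38
eef_pos: [466.0, 35.6, 250.1]
eef_rot: [-1.245, 1.15, -1.15]
contact_force: [2.7, -0.6, -4.5]
finger_gap: 10.9
```

```bash
python3 -c "
from h import *
s=bot.sense();print(s['eef_pos'],s['contact_force'],s['torque'])"
```

```text
[466.04188618  35.62539036 250.09213196] [ 2.69023654 -0.5567504  -4.52412424] [-0.18363799 -0.4444306  -0.11620896]
```

```bash
python3 -c "
from h import *
from scipy.optimize import least_squares
P=np.array([[565,-61.2],[489,-11.4],[466.2,35.6]])
r=least_squares(lambda c:np.hypot(*(P-c).T)-129.8,[596,64]);c=r.x;print(c,r.fun)
p=np.array([466.0,35.6]);v=p-c;v*=129.8/np.hypot(*v);print(np.arctan2(v[1],v[0])-np.arctan2(*(P[0]-c)[::-1]))
for a in np.arange(0,0.7,.1):
  q=c+np.array([[np.cos(a),np.sin(a)],[-np.sin(a),np.cos(a)]])@v; print(round(a,2),(q-p).round(1))
"
```

```text
[592.78056909  65.79685441] [ 0.19985019 -0.45642323  0.33258811]
-1.1216132499032134
0.0 [0.5 0.1]
0.1 [-1.9 12.9]
0.2 [-2.9 25.8]
0.3 [-2.7 38.8]
0.4 [-1.2 51.7]
0.5 [ 1.6 64.3]
0.6 [ 5.6 76.7]
```

Emit:
move_arm(deltas="-1.2 6 0 0 0 0 8; -2.3 12.8 0 0 0 0 8; -3.5 19 0 0 0 0 8; -3.7 25.5 0 0 0 0 8; -3.7 25.5 0 0 0 0 8")

```text
clock: 5.8
eef_pos: [462.2, 62.1, 250.3]
eef_rot: [-1.246, 1.15, -1.149]
contact_force: [3.9, -0.7, -5.5]
finger_gap: 10.8
```

Emit:
move_arm(deltas="0 6 0 0 0 0 8; 0.5 12 0 0 0 0 8; 1.2 18 0 0 0 0 8; 2.2 25 0 0 0 0 8; 2.2 25 0 0 0 0 8; 2.2 25 0 0 0 0 8")

```text
clock: 6.3
eef_pos: [464.0, 86.5, 250.4]
eef_rot: [-1.248, 1.152, -1.148]
contact_force: [-6.4, 0.1, 3.7]
finger_gap: 10.6
```

```bash
python3 -c "
from h import *
d=grab('wrist','w5'); crop(d,0,0,512,384,1.5,'pics/w5.png')
d=grab('scene','s5'); crop(d,180,60,350,230,4,'pics/s5.png')
print(bot.sense())
"
```

```text
{'clock': 6.4, 'joints': array([-6.52762637e-02,  3.91761416e-01,  1.83944835e+00,  3.53978015e-04,
        9.12876570e-01,  1.42518555e+00]), 'dq': array([-0.00377994, -0.00080471,  0.00127034,  0.00052604, -0.00053916,
        0.00054309]), 'tau': array([ -0.05530131, -37.41484165, -21.94529057,   0.22776675,
        -1.60670925,  -0.23189364]), 'eef_pos': array([463.98578699,  86.24084843, 250.43073052]), 'eef_rot': array([-1.24741543,  1.15201188, -1.14842492]), 'contact_force': array([-6.62290672, -0.81279135,  3.14075962]), 'torque': array([-0.26408098,  1.08456025, -0.22401775]), 'finger_gap': 10.82466817223158}
```

View pics/w5.png

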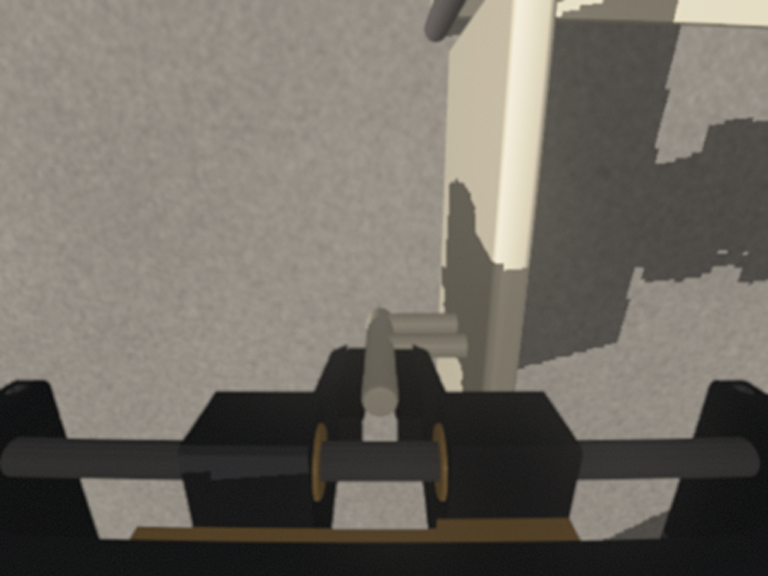

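View pics/s5.png

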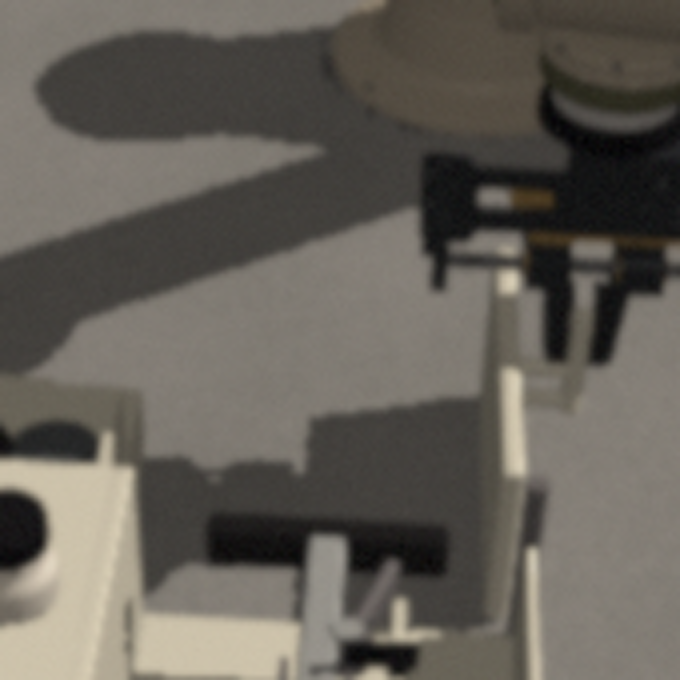

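Emit:
move_arm(deltas="0 0 0 0 0 0 24; 0 0 0 0 0 0 24; 0 0 0 0 0 0 24; 0 0 5 0 0 0 24; 0 0 20 0 0 0 24; 0 0 45 0 0 0 24; 0 0 75 0 0 0 24; 0 0 105 0 0 0 40; 0 0 105 0 0 0 60; 0 0 105 0 0 0 88; 0 0 105 0 0 0 88")

```text
clock: 7.32
eef_pos: [464.4, 86.0, 354.9]
eef_rot: [-1.246, 1.151, -1.15]
contact_force: [-1.2, 0.6, 0.3]
finger_gap: 48.3
```

```bash
python3 -c "
from h import *
s=bot.sense();print(s['eef_pos'],s['contact_force'],s['finger_gap'])
d=grab('top','t6'); crop(d,180,110,310,310,4,'pics/t6.png')
d=grab('scene','s6'); crop(d,180,60,350,330,3,'pics/s6.png')
"
```

```text
[464.39355053  85.95552948 354.91496765] [-1.22415164  0.59756269  0.29611053] 48.34880735428163
```

View pics/t6.png

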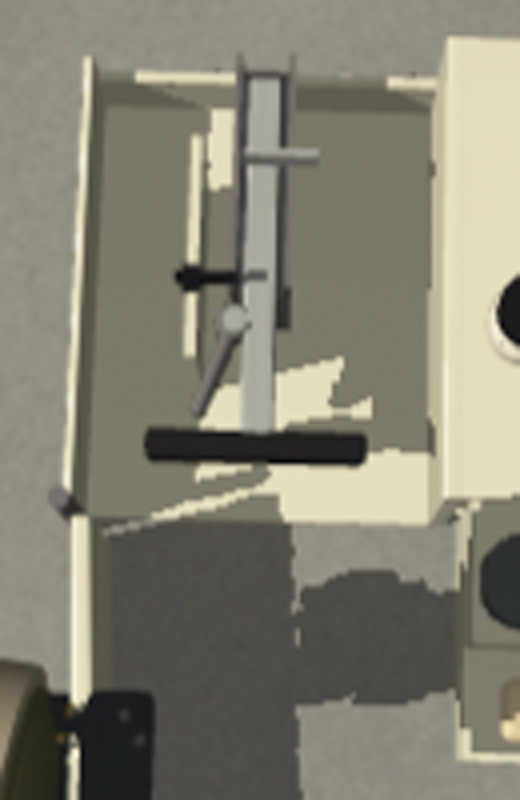

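View pics/s6.png

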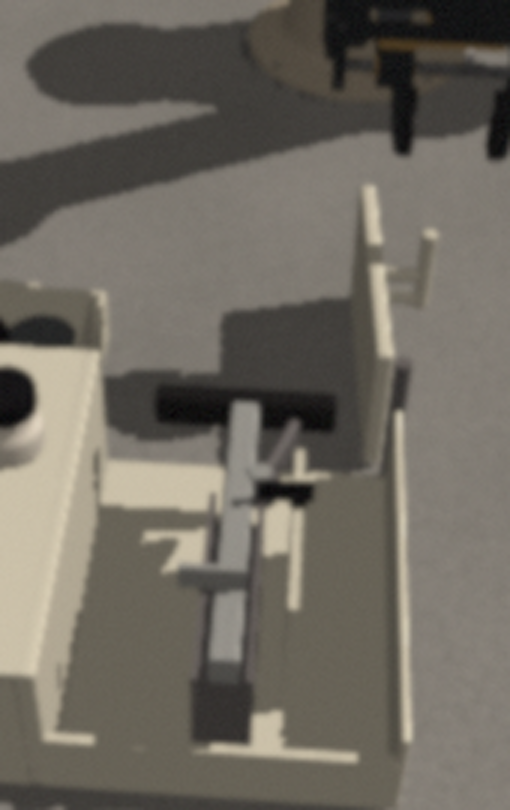

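Emit:
move_arm(deltas="35 -18 0 0 0 0 88; 70 -37 0 0 0 0 88; 105 -55 0 0 0 0 88; 140 -74 0 0 0 0 88; 175 -92 0 0 0 0 88; 209 -110 0 0 0 0 88; 209 -110 0 0 0 0 88; 209 -110 -20 0 0 0 88; 209 -110 -35 0 0 0 88; 209 -110 -35 0 0 0 88; 209 -110 -35 0 0 0 88")

```text
clock: 8.33
eef_pos: [673.4, -24.0, 319.3]
eef_rot: [-1.247, 1.153, -1.149]
contact_force: [0.4, -0.4, 0.5]
finger_gap: 87.9
```

```bash
python3 -c "
from h import *
np.set_printoptions(precision=1,suppress=True)
s=bot.sense();print(s['eef_pos'],s['contact_force'],s['finger_gap'])
d=grab('wrist','w7'); crop(d,0,0,512,384,1.5,'pics/w7.png')
print(proj(d,[[655,-29.5,108],[653.5,-29.6,107],[675,-28,107]])*1.5)
"
```

```text
[673.4 -24.  319.3] [ 0.4 -0.4  0.5] 87.92606114039322
[[386.9 355.2]
 [386.8 356.8]
 [387.3 319.3]]
```

View pics/w7.png

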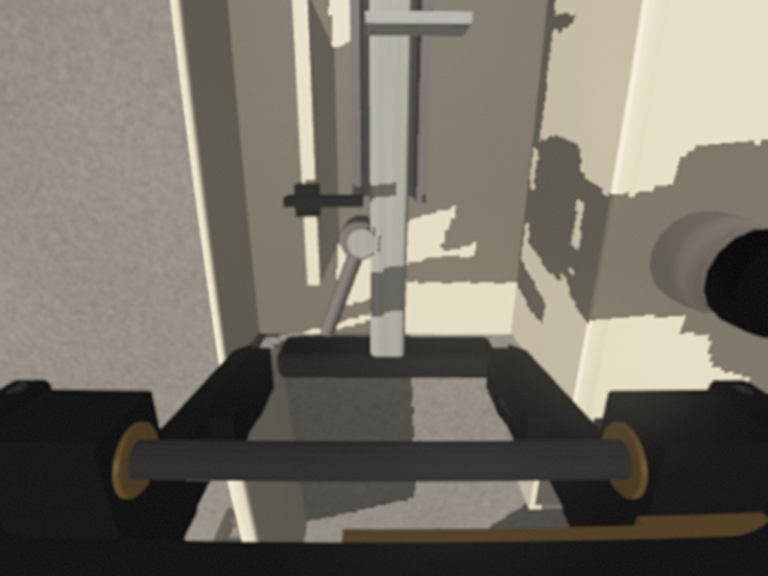

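Emit:
move_arm(deltas="0 0 -15 0 0 0 88; 0 0 -30 0 0 0 88; 0 0 -45 0 0 0 88; 0 0 -60 0 0 0 88; 0 0 -72 0 0 0 88; 0 0 -77 0 0 0 88; 0 0 -77 0 0 0 88; 0 0 -77 0 0 0 88")

```text
clock: 9.05
eef_pos: [673.7, -24.2, 244.3]
eef_rot: [-1.245, 1.149, -1.151]
contact_force: [0.5, -0.0, 0.1]
finger_gap: 87.9
```

```bash
python3 -c "
from h import *
np.set_printoptions(precision=1,suppress=True)
s=bot.sense();print(s['eef_pos'],s['contact_force'],s['finger_gap'])
d=grab('wrist','w8'); crop(d,0,0,512,384,1.5,'pics/w8.png')
d=grab('scene','s8'); crop(d,180,90,350,330,3,'pics/s8.png')
"
```

```text
[673.7 -24.2 244.3] [ 0.5 -0.   0.1] 87.89759390932394
```

View pics/w8.png

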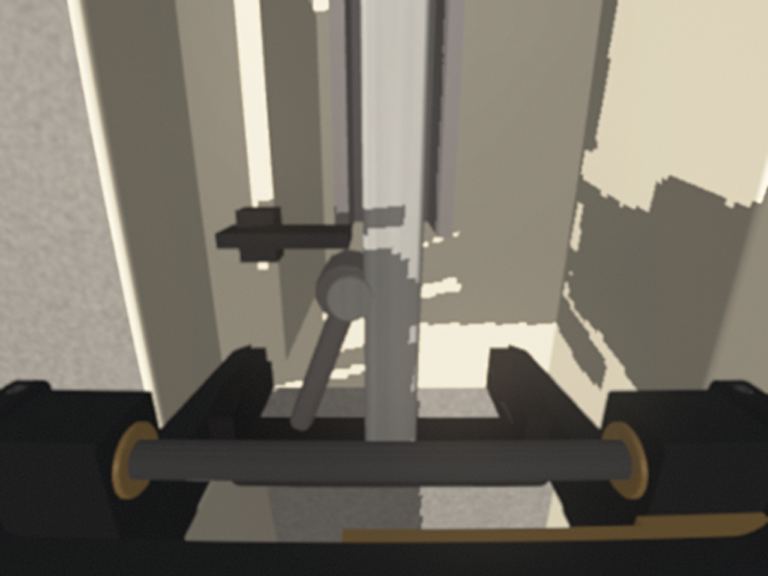

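View pics/s8.png

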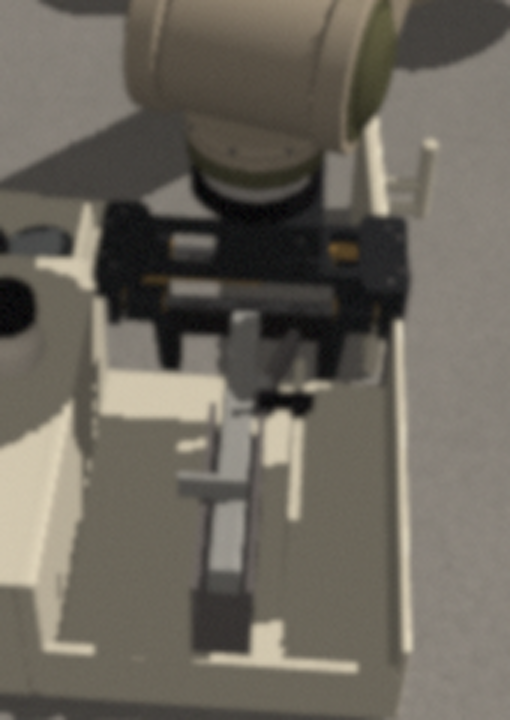

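Emit:
move_arm(deltas="-5 -0.4 0 0 0 0 88; -10 -0.8 0 0 0 0 88; -15 -1.2 0 0 0 0 88; -21 -1.7 0 0 0 0 88; -28 -2.2 0 0 0 0 88; -36 -2.9 0 0 0 0 88; -44 -3.5 0 0 0 0 88; -52 -4.2 0 0 0 0 88; -58 -4.6 0 0 0 0 88; -60 -4.8 0 0 0 0 88; -60 -4.8 0 0 0 0 88; -60 -4.8 0 0 0 0 88")

```text
clock: 10.15
eef_pos: [613.5, -29.0, 243.5]
eef_rot: [-1.246, 1.151, -1.15]
contact_force: [2.8, 0.9, -0.5]
finger_gap: 88.0
```

```bash
python3 -c "
from h import *
np.set_printoptions(precision=1,suppress=True)
s=bot.sense();print(s['eef_pos'],s['contact_force'],s['finger_gap'])
d=grab('wrist','w9'); crop(d,0,0,512,384,1.5,'pics/w9.png')
d=grab('top','t9'); crop(d,190,110,300,250,5,'pics/t9.png')
d=grab('scene','s9'); crop(d,230,150,330,300,5,'pics/s9.png')
"
```

```text
[613.5 -29.  243.5] [ 2.8  0.9 -0.5] 88.00538378123706
```

View pics/w9.png

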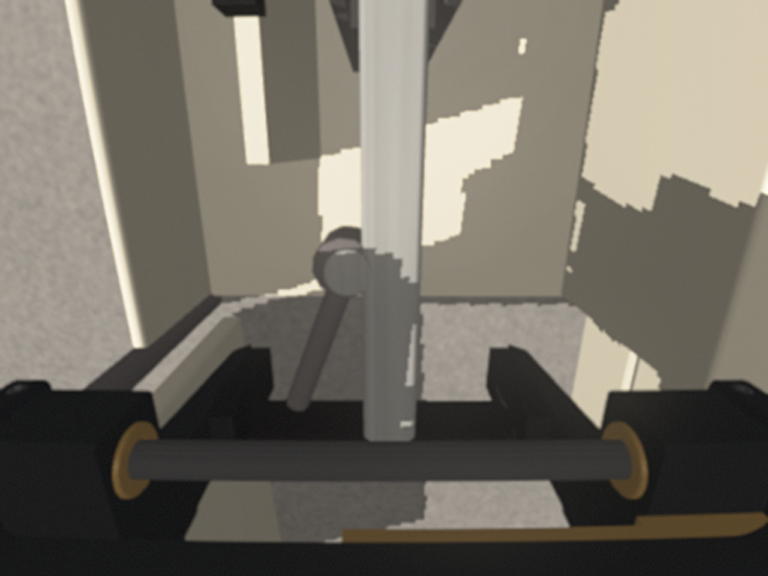

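View pics/t9.png

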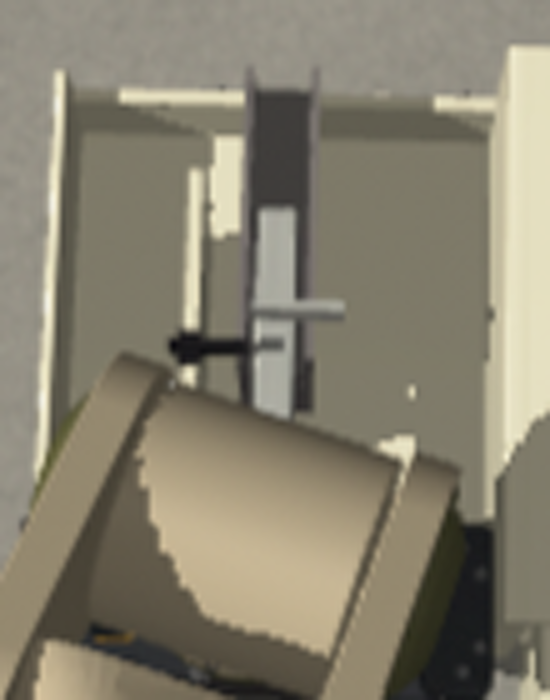

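View pics/s9.png

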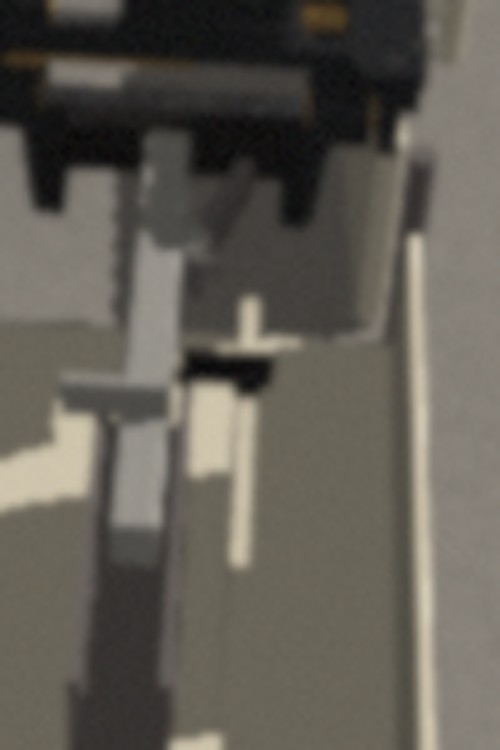

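```bash
python3 -c "
from h import *
crop(load('t9'),220,164,264,188,16,'pics/t9z.png'); crop(load('s9'),238,214,292,238,14,'pics/s9z.png')"
```

```text
(no output)
```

View pics/t9z.png

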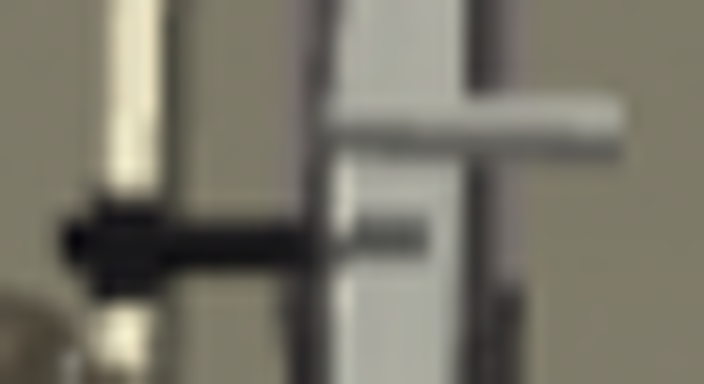

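View pics/s9z.png

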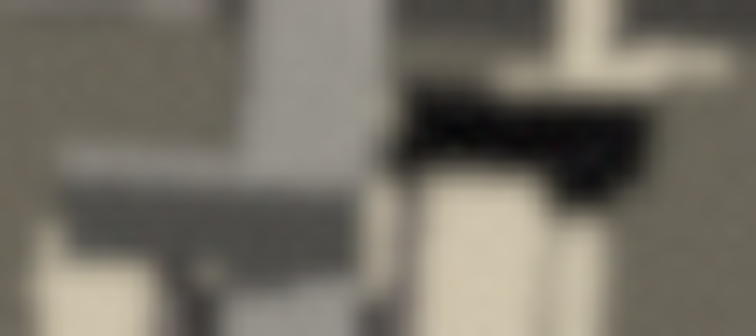

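```bash
cat >> h.py <<'E'
A=np.array([np.cos(.08),np.sin(.08),0])
def diff(d,pi,pm):
    a=pz(d,*pi,125);b=pz(d,*pm,123); return a.round(1),b.round(1),round(float((a-b)@A),2)
E
python3 -c "
from h import *
t,s=load('t9'),load('s9')
f=lambda u,v:(220+u/16-.47,164+v/16-.47); g=lambda u,v:(238+u/14-.46,214+v/14-.46)
print(diff(t,f(475,97),f(240,223)))
print(diff(t,f(560,96),f(200,223)))
print(diff(s,g(150,152),g(520,97)))
# verify model: project strips of plate & ridge
"
```

```text
(array([756.5, -31.5, 125. ]), array([736.4,  -1.8, 123. ]), 17.66)
(array([757.8, -42.9, 125. ]), array([735.8,   3.5, 123. ]), 18.16)
(array([753.1, -38.4, 125. ]), array([734.6,   6.9, 123. ]), 14.78)
```

Emit:
move_arm(deltas="-4 -0.3 0 0 0 0 88; -8 -0.6 0 0 0 0 88; -12 -1 0 0 0 0 88; -15 -1.2 0 0 0 0 88; -16 -1.3 0 0 0 0 88; -16 -1.3 0 0 0 0 88")

```text
clock: 10.8
eef_pos: [597.3, -30.3, 243.4]
eef_rot: [-1.246, 1.151, -1.15]
contact_force: [2.8, 1.1, -1.5]
finger_gap: 88.2
```

```bash
python3 -c "
from h import *
np.set_printoptions(precision=1,suppress=True)
s=bot.sense();print(s['eef_pos'],s['contact_force'],s['finger_gap'])
d=grab('wrist','w10'); crop(d,0,0,512,384,1.5,'pics/w10.png')
d=grab('top','t10'); crop(d,220,164,264,188,16,'pics/t10.png')
d=grab('scene','s10'); crop(d,238,202,292,238,14,'pics/s10.png')
"
```

```text
[597.3 -30.3 243.4] [ 2.8  1.1 -1.5] 88.19354241917495
```

View pics/t10.png

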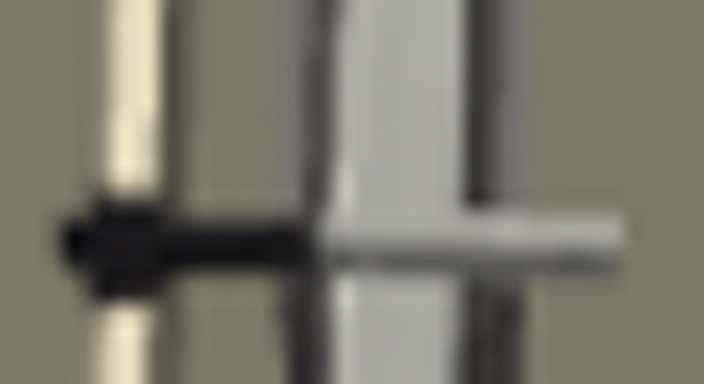

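View pics/s10.png

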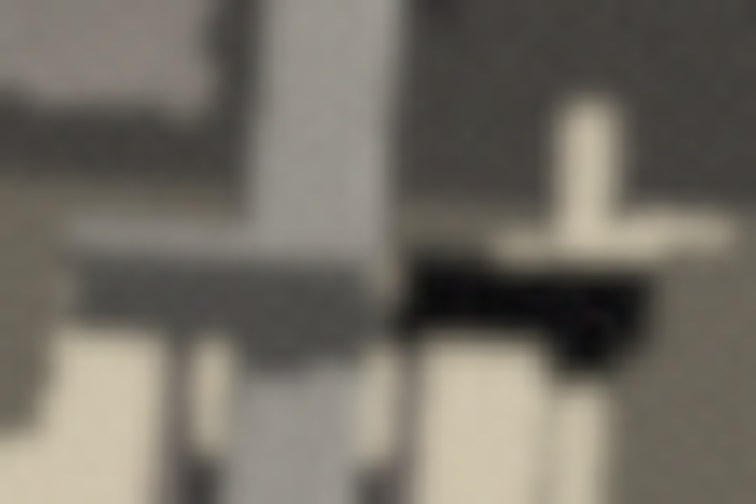

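View pics/w10.png

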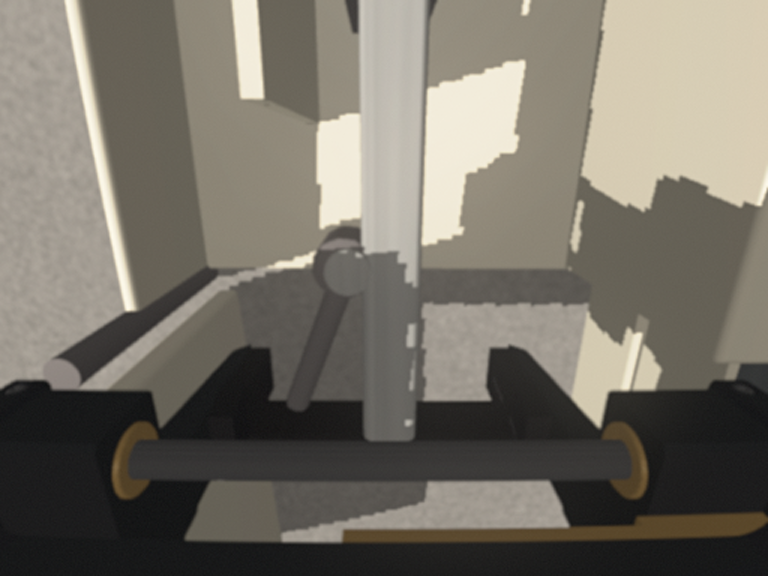

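```bash
python3 -c "
from h import *
t,s=load('t10'),load('s10')
f=lambda u,v:(220+u/16-.47,164+v/16-.47); g=lambda u,v:(238+u/14-.46,202+v/14-.46)
print(diff(t,f(475,211),f(240,222)))
print(diff(s,g(150,225),g(530,265)))
# zoomed brightness profiles
i=t['img'].astype(int).sum(2)
for u in (233,236,238,251,253,256): print(u,i[172:186,u])
i=s['img'].astype(int).sum(2)
for u in (245,249,253,268,272,276): print(u,i[214:232,u])
"
```

```text
(array([740.7, -33.1, 125. ]), array([736.5,  -1.8, 123. ]), 1.64)
(array([737., -41., 125.]), array([734.4,   8.2, 123. ]), -1.38)
233 [349 351 351 351 349 261 117  64  92 282 351 352 354 353]
236 [350 349 352 349 348 259 112  63  97 271 338 335 342 346]
238 [329 329 325 324 323 239 116  77  96 160 163 146 147 148]
251 [313 313 311 313 313 436 505 395 270 248 185 145 148 154]
253 [349 349 350 350 350 421 488 395 273 319 352 353 353 353]
256 [350 349 349 350 350 423 491 379 254 310 345 355 353 353]
245 [218 263 303 345 374 345 279 242 231 222 250 344 480 556 573 573 577 574]
249 [220 251 285 331 374 358 297 242 229 223 232 277 360 423 441 445 442 432]
253 [213 247 279 323 364 371 315 251 230 224 234 265 360 449 490 493 480 471]
268 [203 214 253 274 268 223 147  86  50  52  60 154 273 378 438 458 471 489]
272 [199 208 238 273 290 272 195 108  50  36  58 166 334 486 551 568 574 574]
276 [219 221 248 291 362 408 335 191  64  54  51 113 218 338 423 485 527 538]
```

Emit:
move_arm(deltas="0 0 0 0 0 0 88; 0 0 0 0 0 0 88; 0 0 0 0 0 0 88; 0 0 0 0 0 0 88; 0 0 0 0 0 0 70; 0 0 0 0 0 0 60; 0 0 0 0 0 0 50; 0 0 0 0 0 0 45; 0 0 0 0 0 0 40; 0 0 0 0 0 0 36")

```text
clock: 11.78
eef_pos: [597.6, -30.2, 243.5]
eef_rot: [-1.246, 1.15, -1.15]
contact_force: [3.1, 1.1, 0.1]
finger_gap: 49.8
```

```bash
python3 -c "
from h import *
np.set_printoptions(precision=1,suppress=True)
s=bot.sense();print(s['eef_pos'],s['contact_force'],s['finger_gap'])
d=grab('wrist','w11'); crop(d,0,0,512,384,1.5,'pics/w11.png')
d=grab('top','t11'); crop(d,220,164,264,188,16,'pics/t11.png')
"
```

```text
[597.6 -30.2 243.5] [3.1 1.1 0.1] 49.84511707788125
```

View pics/t11.png

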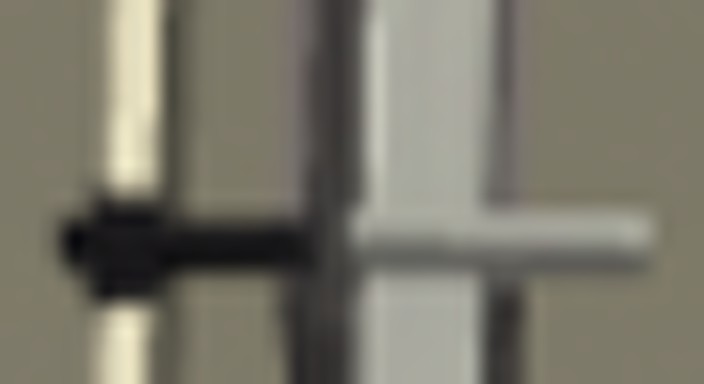

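View pics/w11.png

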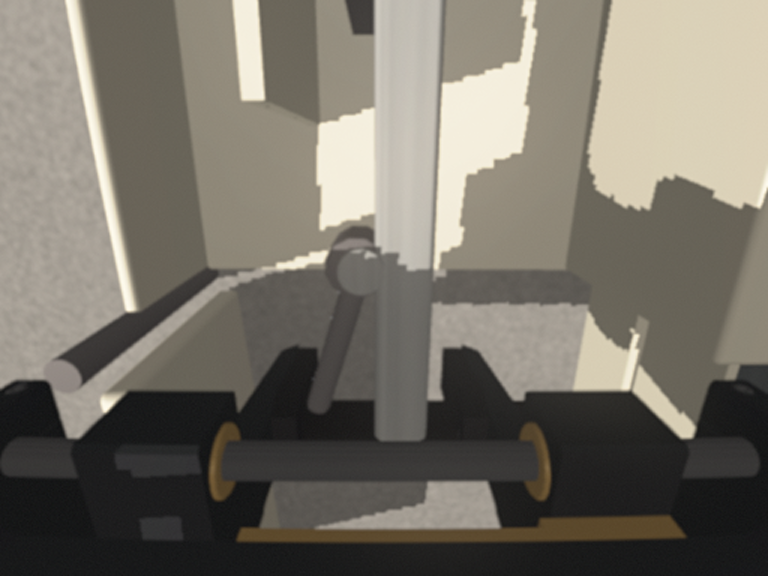

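Emit:
move_arm(deltas="0 0 0 0 0 0 44; 0 0 0 0 0 0 40; 0 0 0 0 0 0 36; 0 0 0 0 0 0 32; 0 0 0 0 0 0 28; 0 0 0 0 0 0 22; 0 0 0 0 0 0 12; 0 0 0 0 0 0 12; 0 0 0 0 0 0 12; 0 0 0 0 0 0 12; 0 0 0 0 0 0 12; 0 0 0 0 0 0 12")

```text
clock: 12.88
eef_pos: [597.6, -30.3, 243.5]
eef_rot: [-1.246, 1.15, -1.151]
contact_force: [3.4, -0.0, 0.4]
finger_gap: 24.7
```

```bash
python3 -c "
from h import *
np.set_printoptions(precision=1,suppress=True)
s=bot.sense();print(s['eef_pos'],s['contact_force'],s['finger_gap'],s['torque'])
d=grab('wrist','w12'); crop(d,0,0,512,384,1.5,'pics/w12.png')
d=grab('top','t12'); crop(d,220,164,264,188,16,'pics/t12.png')
d=grab('scene','s12'); crop(d,238,202,292,238,14,'pics/s12.png'); crop(d,180,60,350,330,3,'pics/s12b.png')
"
```

```text
[597.6 -30.3 243.5] [ 3.4 -0.   0.4] 24.729708096523463 [ 0.  -0.6 -0. ]
```

View pics/t12.png

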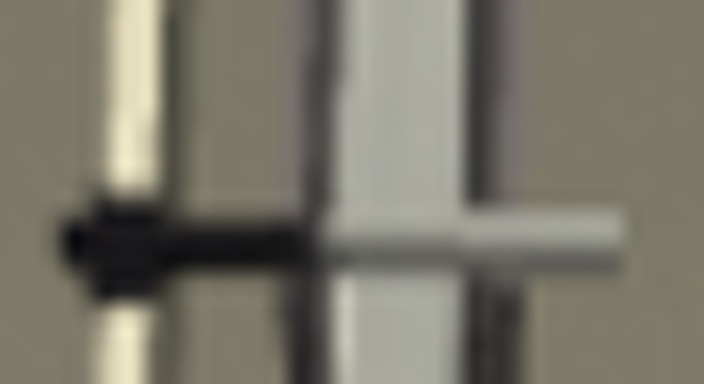

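View pics/w12.png

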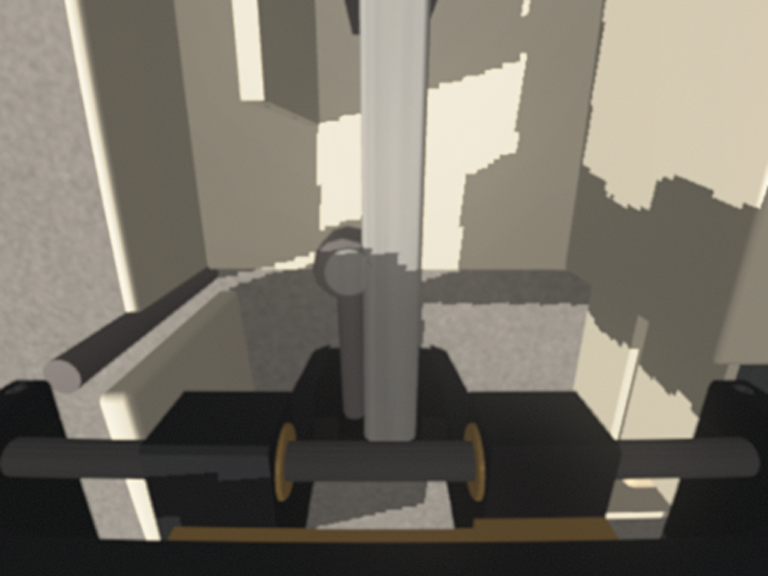

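View pics/s12b.png

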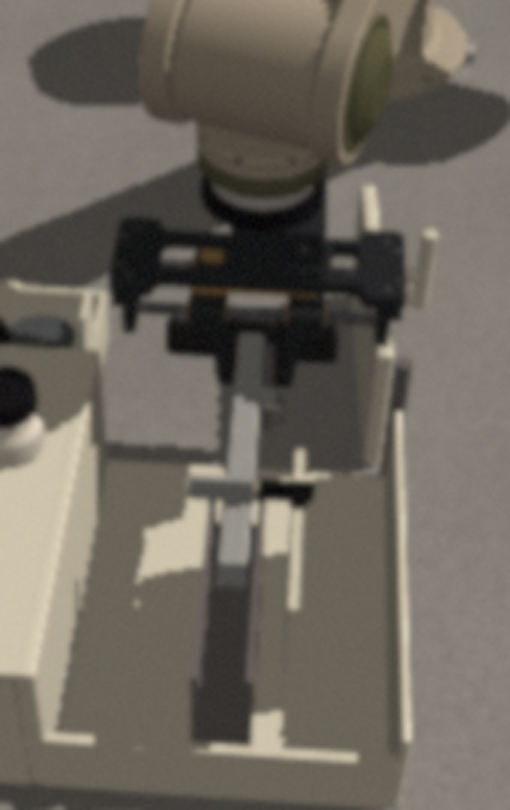

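View pics/s12.png

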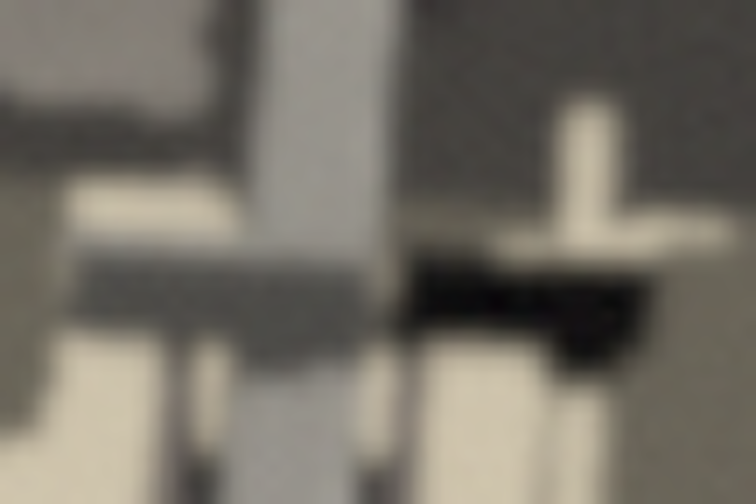

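Emit:
move_arm(deltas="0 0 0 0 0 0 12; 0 0 0 0 0 0 12; 0 0 0 0 0 0 12; 0 0 0 0 0 0 12; 0 0 0 0 0 0 12; 0 0 0 0 0 0 12")

```text
clock: 13.53
eef_pos: [597.6, -30.2, 243.4]
eef_rot: [-1.246, 1.15, -1.15]
contact_force: [4.5, -0.4, -0.4]
finger_gap: 25.2
```

```bash
python3 -c "
from h import *
s=bot.sense();print(s['eef_pos'],s['finger_gap'],s['contact_force']); print(bot.hand_in())
"
```

```text
[597.57574446 -30.23648472 243.44324584] 25.172682087528827 [ 4.52772542 -0.38953951 -0.42399862]
the job is handed in; nothing more can be done
None
```

I swung the door open to about 1.5 rad by its handle. Then I drew the leg out by its crossbar to the mark with the lever still open, and held it there for over 0.3 s. Finally I closed the gripper to squeeze the lever shut, and handed the job in at 13.5 s still pinching leg and lever.

**Checks that agreed:**
- **Grip and lever:** the finger gap was 25.2 mm, against 26.5 mm expected for bar and lever together. The gripper had also read about 1 mm low on the 12 mm handle. The lever looked parallel to the bar in the last pictures, and the door was still wide open.
- **Hold:** the arm was steady, carrying about 4.5 N from the leg's spring.
- **Items on top:** I saw no contact with the dauber, shoehorn or jar, but I did not measure their positions again at the end.

**Checks that disagreed or were off:**
- **Mark:** before the lever was shut, the top camera put the index plate at +1.6 mm from the mark and the scene camera at −1.4 mm. Both are inside the 5 mm limit. The last pictures looked the same, but I did not calculate the offset again.
- **Door swing:** side and lift forces reached about 33 N partway through. The bar had slipped in the pads, and a fingertip may have touched the handle's bracket. I eased outward and up and the forces dropped to a few newtons.

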